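# Stack the lint screens on the drying tray and slide it home

## Robot

A 7-joint arm with a two-finger parallel gripper is mounted at the origin on the work surface. World frame = base frame: x ahead of the robot, y to its left, z up, the work surface at z = 0. Lengths are in mm, angles in rad, forces in N, time in s.
With the tool pointing down it reaches from about 400 to 875 mm from the base axis. Payload 4.4 kg.
Tool frame: the origin (TCP) lies midway between the tips of the shut fingers; the grasp point (between the pads) lies 19 mm behind it; z points along the fingers, y is the line along which they close (so a half turn about z gives the same grasp; the last joint's range is limited). The gripper opens to 85 mm and grips with 20 to 120 N. Pads are 22 mm wide; open, the fingers measure 114 mm over their backs; the gripper's body (76 mm by 85 mm) begins 54 mm behind the grasp point. The pads swing forward as they close: fully open they stand 13 mm farther back than shut.
Start: joints at [-1.4, 0.628, 0.038, 1.517, -0.027, 0.996, -0.02], TCP at [152.46, 631.881, 231.313] pointing down, gripper open.
Joint ranges: [-3.06, 3.06], [-0.37, 2.12], [-1.25, 1.32], [0.18, 2.47], [-1.1, 4.24], [0.23, 1.98], [-2.94, 2.94]. Speed limits (rad/s): [2.57, 2.57, 3.14, 3.14, 3.14, 3.14, 3.14].

## Interface

Orientations are given as a unit quaternion [x, y, z, w].
In Python, from workcell import sensors, capture, get_calibration, ticket gives the robot as it stands.
- The arm moves only by the shell command python3 -m creep 'ROWS' [FORCE]. ROWS is JSON, a list of rows, each a list of 7 numbers: the shift along the tool's x, y, z as a fraction of full scale, then the turn, a rotation vector about the tool's x, y, z as a fraction of full scale, then the closure, from -1 (fully open) to 1 (shut). A call has 1 to 12 rows; each row shifts and turns the commanded pose from where the row before left it, along the tool's axes as they then stand; what a row does not reach is not made up. Full scale, the value 1, is 40 mm for a shift and 0.1 rad for a turn. A row lasts 1/8 s, in which the tool goes at most 62.5 mm and 10.7 degrees, less where a joint would pass 70% of its speed; a pose out of reach is approached as far as the arm can. A call with a number of a shift or a turn outside -1 to 1 is refused whole. A call with a gripper value outside its range is refused whole. The fingers move at their own pace and stop on an object; FORCE is the grip in N (left out, the last holds). Time passes only in rows, so rows that do not move let the fingers close. It gives the time, the measured TCP pose, the force, the opening and the grip force at its end, in the units of the state.
- sensors.sense(): the state, without advancing time (a new reading comes with each control period).
- capture(name): name is "side" or "top" or "wrist"; returns (picture, depth): 384x512x3 uint8, red, green, blue; 384x512 float32, mm along the optical axis (not along the pixel's ray), 0 where there is no reading.
- get_calibration(name): a dict with "fx", "fy", "cx", "cy" (pixels), "rvec" (rotation vector, rad) and "tvec" (3), from world to camera coordinates, as OpenCV has them. Camera axes: x right, y down, z forward; pixel columns grow to the right and rows downward; lengths in mm; the calibration is good to about 2 mm. A picture is of the moment at which its call begins: read the wrist's pose just before it. get_calibration takes no time and is no camera call; for the wrist camera it gives the pose at the moment of the call.
- ticket.finish_job(): hands the job in; it is judged then, once.
The state is a dict: "clock": time; "q": joint angles; "qd": joint speeds; "joint_torque": joint torques, N m; "position": TCP position; "tcp_rot": TCP orientation; "ft_force": force on the tool from outside, world axes, zero at the start; "wrist_torque": the same for the moment, N m; "opening": finger opening in mm; "gripper_force": force on a finger pad.
Only numpy, scipy, OpenCV 4.12 (cv2) and the standard library are available. Lean on these libraries where they do the work, as an engineer would, in place of code of your own. Each camera call takes 0.05 s, during which the arm holds its last target. There are 200 camera calls.

## Task

Stack the three cleaned dryer lint screens flat on the pulled-out drying tray, blue at the bottom inside the black outline, then yellow, then red on top, as one square pile with the edges flush. Set each screen down rather than dropping it, and when the pile is complete push the tray fully home under the hoops with the pile still square. Leave everything else on the counter where it is.

Things in the scene. Friction and masses are not known exactly. Their poses are not given: they have to be found in the camera images.
- blue_screen: blue lint screen lying flat: a rigid rectangular plastic frame with metal mesh, 62 mm wide (own x), 170 mm long (own y), 16 mm thick, about 150 g (100 to 210 g), the same both ways round; origin at the centre of its underside, z up. Gripped across its 62 mm width at the middle.
- yellow_screen: yellow lint screen lying flat: a rigid rectangular plastic frame with metal mesh, 62 mm wide (own x), 170 mm long (own y), 16 mm thick, about 150 g (100 to 210 g), the same both ways round; origin at the centre of its underside, z up. Gripped across its 62 mm width at the middle.
- red_screen: red lint screen lying flat: a rigid rectangular plastic frame with metal mesh, 62 mm wide (own x), 170 mm long (own y), 16 mm thick, about 150 g (100 to 210 g), the same both ways round; origin at the centre of its underside, z up. Gripped across its 62 mm width at the middle.
- tray_mark (a point): centre of the black rectangular outline (74 x 182 mm outside) on the sliding tray's flat aluminium floor, at the floor's top surface, 20 mm above the table; the floor is 170 mm (x) by 210 mm (y), with no walls but the lip. Axes as the drying bay: x the way the tray slides home, y along the outline's long side, z up. Moves with the tray.
- tray_lip (a point): middle of the top edge of the tray's upright black front lip, 60 mm above the table; the lip is 12 mm thick, 210 mm wide, runs along the tray's y, stands 40 mm over the tray floor, 91 mm from the outline's centre on the robot's side. Push its robot-side face to slide the tray home.
- tray (a joint): how far the tray is pulled out (m): 0 = fully home under the bay's two steel hoops, 0.13 = fully out; it slides straight along its own x, with about 3 N of friction, and stays where it is left; a rigid stop at 0.
- dock: the fixed grey drying bay, 200 x 250 mm, with 45 mm side and back walls; its two steel hoops (8 mm rod) cross over at 0 and 60 mm along its x, undersides 116 mm above the table. Origin on the table under the outline's centre when the tray is home; x points the way the tray goes home (away from the robot).
- jug: bystander, not to be disturbed: green detergent bottle, round, 90 mm diameter, 210 mm tall; origin at the centre of its underside
- jar: bystander, not to be disturbed: clear jar with orange lid, 84 mm diameter, 100 mm tall; origin at the centre of its underside
- carton: bystander, not to be disturbed: brown cardboard carton, 70 x 150 x 55 mm high; origin at the centre of its underside
- cup: bystander, not to be disturbed: dark grey plastic cup, 72 mm diameter, 80 mm tall; origin at the centre of its underside
- wrench: bystander, not to be disturbed: steel wrench lying flat, along its own x
- dish: bystander, not to be disturbed: round steel dish, 120 mm diameter, 20 mm tall; origin at the centre of its underside
Mind the look-alikes: they are no part of the job. What is meant by the yellow_screen is not white, and is the smaller of those in its own colour.

How it is judged (in metres and radians):
On the way, in this order (a step that is already met when the one before it is completed fails the run):
1. the blue screen lies flat and square inside the outline on the tray, let go (horizontal distance between blue_screen and tray_mark below 0.012 m and angle between the y axis of blue_screen and the y axis of tray_mark, either way round below 0.12 rad and z of blue_screen in the frame of tray_mark between -0.004 and 0.004 m and contact force between the fingers and blue_screen below 0.1 N and linear speed of blue_screen below 0.03 m/s), for 0.2 s.
2. the yellow screen lies squarely on the blue one, let go (horizontal distance between blue_screen and tray_mark below 0.012 m and angle between the y axis of blue_screen and the y axis of tray_mark, either way round below 0.12 rad and z of blue_screen in the frame of tray_mark between -0.004 and 0.004 m and horizontal distance between yellow_screen and blue_screen below 0.008 m and angle between the y axis of yellow_screen and the y axis of blue_screen, either way round below 0.12 rad and z of yellow_screen in the frame of blue_screen between 0.012 and 0.02 m and contact force between the fingers and yellow_screen below 0.1 N and linear speed of yellow_screen below 0.03 m/s), for 0.2 s.
3. the red screen lies squarely on the yellow one, let go, with the tray still out (horizontal distance between blue_screen and tray_mark below 0.012 m and angle between the y axis of blue_screen and the y axis of tray_mark, either way round below 0.12 rad and z of blue_screen in the frame of tray_mark between -0.004 and 0.004 m and horizontal distance between yellow_screen and blue_screen below 0.008 m and angle between the y axis of yellow_screen and the y axis of blue_screen, either way round below 0.12 rad and z of yellow_screen in the frame of blue_screen between 0.012 and 0.02 m and horizontal distance between red_screen and yellow_screen below 0.008 m and angle between the y axis of red_screen and the y axis of yellow_screen, either way round below 0.12 rad and z of red_screen in the frame of yellow_screen between 0.012 and 0.02 m and contact force between the fingers and red_screen below 0.1 N and linear speed of red_screen below 0.03 m/s and value of joint tray above 0.06 m), for 0.2 s.
At the end, for the whole second after the job is handed in: The tray is within 6 mm of fully home; blue lies on the tray floor centred within 12 mm of the outline's centre, yellow on blue and red on yellow with centres within 8 mm of the one below, each turned less than 0.12 rad (7 degrees) from what it lies on; all are at rest and let go (all of step 2 and horizontal distance between red_screen and yellow_screen below 0.008 m and angle between the y axis of red_screen and the y axis of yellow_screen, either way round below 0.12 rad and z of red_screen in the frame of yellow_screen between 0.012 and 0.02 m and contact force between the fingers and blue_screen below 0.1 N and linear speed of each of blue_screen, red_screen below 0.03 m/s and contact force between the fingers and red_screen below 0.1 N and value of joint tray below 0.006 m); the robot touches nothing.
It fails at once if a screen is dropped (falls freely by more than about 25 mm) ((linear speed of blue_screen above 0.7 m/s and contact force between the fingers and blue_screen below 0.05 N) or (linear speed of yellow_screen above 0.7 m/s and contact force between the fingers and yellow_screen below 0.05 N) or (linear speed of red_screen above 0.7 m/s and contact force between the fingers and red_screen below 0.05 N)).
It fails at once if a bystander is moved by more than 40 mm (distance of any of jug, jar, carton, cup, wrench, dish from where it was at the start of the episode above 0.04 m).
It also fails if it takes over 72 s, if anything falls off the work surface, if the arm or the gripper's body presses on something with over 40 N, if the wrist force passes 120 N, or if a joint passes its speed limit or range.

## Working session

There is one attempt and no reset: what is moved stays moved. The work goes in short steps, Python scripts to look and compute and a shell command to move; the robot and the scene stay as the last step left them, time stands still between calls to the robot, and variables do not carry over. Pictures are saved under pics/ and viewed, at most 10 in all, crops included, and the job is handed in when it is done.

```bash
ls; mkdir -p pics
python3 - <<'E'
from workcell import sensors,capture,get_calibration
import cv2,numpy as np
s=sensors.sense();print(s['clock'],s['position'],s['tcp_rot'],s['opening'])
for n in ['top','side']:
    p,d=capture(n);np.savez(f'pics/{n}0.npz',p=p,d=d)
    cv2.imwrite(f'pics/{n}0.png',p[:,:,::-1]);print(n,get_calibration(n))
E
```

```text
pics
0.0 [152.32626236 631.26255857 230.40428024] [ 1.18130169e-01  9.92997688e-01 -9.20811388e-04 -8.76107274e-05] 85.5733800058049
top {'fx': 489.0483448450834, 'fy': 489.0483448450834, 'cx': 256.22910077479656, 'cy': 194.246349206553, 'rvec': array([ 2.11142987, -2.10703349,  0.17702745]), 'tvec': array([  -3.65368376,  499.25278419, 1450.32655415])}
side {'fx': 347.2813806487537, 'fy': 347.2813806487537, 'cx': 253.22146599396913, 'cy': 192.7157507346866, 'rvec': array([ 2.2978057 , -0.68371328,  0.28185994]), 'tvec': array([-429.04722539,  221.57747981, 1166.24232583])}
```

View pics/top0.png

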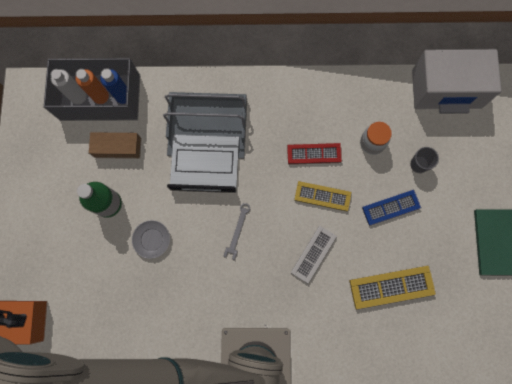

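View pics/side0.png

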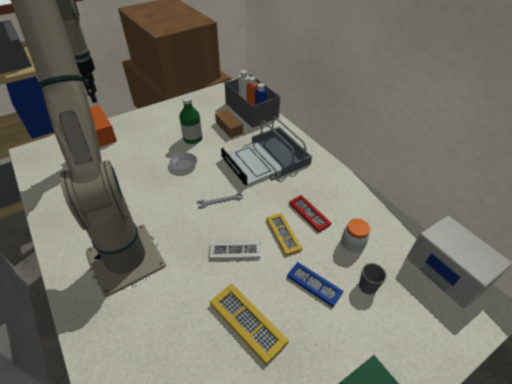

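The top view shows red at (315,154), small yellow at (323,196), blue at (391,208), the outline at (205,161) and the lip at (203,188). The large yellow at (392,288) and the white one at (314,255) are look-alikes.

```bash
cat > h.py <<'E'
import cv2,numpy as np
from scipy.spatial.transform import Rotation as R
from workcell import sensors,capture,get_calibration
def cast(px,c,z):
    px=np.atleast_2d(px).astype(float);Rm=R.from_rotvec(c['rvec']).as_matrix();o=-Rm.T@c['tvec']
    d=np.c_[(px[:,0]-c['cx'])/c['fx'],(px[:,1]-c['cy'])/c['fy'],np.ones(len(px))]@Rm
    return (o+d*((z-o[2])/d[:,2])[:,None])[:,:2]
def mask(p,col):
    h,s,v=cv2.split(cv2.cvtColor(p,cv2.COLOR_RGB2HSV))
    m={'blue':(h>105)&(h<130)&(s>120)&(v>50),'yellow':(h>18)&(h<32)&(s>130)&(v>60),'red':((h<6)|(h>174))&(s>150)&(v>60),
       'dark':v<60}[col].astype(np.uint8)
    return m
def rects(m,c,z,amin=100):
    out=[]
    m=cv2.morphologyEx(m,cv2.MORPH_CLOSE,np.ones((3,3)))
    for k in cv2.findContours(m,cv2.RETR_EXTERNAL,cv2.CHAIN_APPROX_NONE)[0]:
        if cv2.contourArea(k)<amin: continue
        w=cast(k[:,0],c,z).astype(np.float32);r=cv2.minAreaRect(w);b=cv2.boxPoints(r)
        e=[b[1]-b[0],b[2]-b[1]];L=max(e,key=np.linalg.norm)
        out.append((np.round(r[0],1),np.round(sorted(r[1]),1),round(float(np.arctan2(L[1],L[0])%np.pi),3),k.reshape(-1,2).mean(0).round()))
    return out
def state():
    s=sensors.sense();rm=R.from_quat(s['tcp_rot']).as_matrix()
    print('t',s['clock'],'pos',np.round(s['position'],1),'x ax',np.round(rm[:,0],3),'y ax',np.round(rm[:,1],3),'z ax',np.round(rm[:,2],3),'q7',round(s['q'][6],2),'op',round(s['opening'],1))
    return s
E
python3 - <<'E'
from h import *
c=get_calibration('top');f=np.load('pics/top0.npz');p=f['p']
for col in ['blue','yellow','red']:
    for r in rects(mask(p,col),c,16): print(col,*r)
# outline: dark pixels in tray floor
h,s,v=cv2.split(cv2.cvtColor(p,cv2.COLOR_RGB2HSV))
print(v[140:196,204].tolist());print(v[160,165:245].tolist())
w=cast([[205,161],[203,188]],c,20);print(w)
state()
cv2.imwrite('pics/trayz.png',cv2.resize(p[85:200,155:260,::-1],None,fx=5,fy=5,interpolation=cv2.INTER_CUBIC))
E
```

```text
blue [ 465.1 -418.7] [ 58.6 167.3] 1.895 [391. 207.]
blue [ 814.5 -646.6] [ 17.4 110.1] 1.608 [457. 100.]
blue [866.6 461.2] [ 58.6 119.6] 0.658 [115.  85.]
yellow [ 222.1 -410.3] [ 85.4 241.6] 1.755 [392. 287.]
yellow [ 500.9 -208.5] [ 60. 166.] 1.367 [322. 196.]
red [ 638.9 -184.4] [ 59.2 164.6] 1.569 [314. 153.]
[159, 161, 156, 142, 100, 95, 121, 159, 158, 141, 91, 120, 157, 159, 157, 160, 159, 159, 160, 159, 160, 160, 161, 161, 161, 160, 162, 161, 159, 158, 146, 115, 103, 152, 158, 159, 159, 161, 159, 159, 160, 160, 157, 155, 140, 85, 42, 29, 27, 50, 63, 66, 98, 101, 101, 102]
[155, 157, 154, 153, 156, 154, 151, 161, 160, 159, 140, 91, 122, 158, 163, 161, 162, 162, 163, 163, 163, 163, 163, 161, 162, 162, 162, 161, 161, 161, 161, 160, 160, 161, 160, 161, 160, 159, 159, 160, 159, 158, 159, 158, 158, 157, 157, 158, 158, 156, 156, 155, 156, 157, 156, 156, 155, 155, 155, 153, 155, 155, 153, 155, 155, 152, 134, 89, 123, 151, 153, 149, 127, 106, 119, 146, 151, 148, 140, 133]
[[612.24549962 161.17056852]
 [524.75719561 165.32064132]]
t 0.1 pos [152.3 631.3 230.5] x ax [-0.972  0.235 -0.   ] y ax [ 0.235  0.972 -0.002] z ax [-0.    -0.002 -1.   ] q7 -0.02 op 85.6
```

View pics/trayz.png

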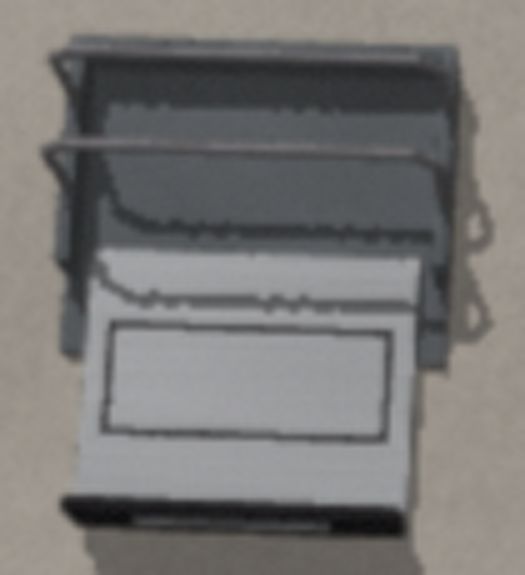

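The outline's outer corners in the zoom are (107,320), (393,330), (388,441) and (101,434). Next I raise the arm and swing it clockwise toward the blue screen.

```bash
python3 -m creep '[[-0.5,0,-1,0,0,0.3,-1],[-1,-0.02,-1,0,0,0.62,-1],[-1,-0.03,0,0,0,0.62,-1],[-1,-0.03,0,0,0,0.62,-1],[-1,-0.03,0,0,0,0.62,-1],[-1,-0.03,0,0,0,0.62,-1],[-1,-0.03,0,0,0,0.62,-1],[-1,-0.03,0,0,0,0.62,-1],[-1,-0.03,0,0,0,0.62,-1],[-1,-0.03,0,0,0,0.62,-1],[-1,-0.03,0,0,0,0.62,-1],[-1,-0.03,0,0,0,0.62,-1]]' 40
python3 - <<'E'
from h import *
c=get_calibration('top')
z=np.array([[107,320],[393,330],[388,441],[101,434]])
w=cast((z+.5)/5-.5+[155,85],c,20);print(w,w.mean(0))
for i in range(4): e=w[(i+1)%4]-w[i];print(np.linalg.norm(e),np.arctan2(e[1],e[0]))
state()
E
```

```text
clock: 1.6
position: [527.3, 380.2, 310.7]
tcp_rot: [0.458, 0.889, -0.0, -0.0]
ft_force: [-0.4, 0.3, 0.1]
opening: 85.3
gripper_force: 0.0
[[653.32609309 255.06553184]
 [646.22077717  72.02156622]
 [573.64909285  74.20244612]
 [578.46573144 256.18904048]] [612.91542364 164.36964616]
183.18181914091824 -1.6095943846595278
72.6044461639551 3.1115503061973673
182.05032418334073 1.5443355075740832
74.86879201400866 -0.015006931310258405
t 1.6 pos [527.3 380.2 310.7] x ax [-0.581  0.814 -0.   ] y ax [ 0.814  0.581 -0.001] z ax [-0.001 -0.001 -1.   ] q7 0.08 op 85.3
```

```bash
python3 -m creep '[[-1,-0.03,0,0,0,0.62,-1],[-1,-0.03,0,0,0,0.62,-1],[-1,-0.03,0,0,0,0.62,-1],[-1,-0.03,0,0,0,0.62,-1],[-1,-0.03,0,0,0,0.62,-1],[0,0,0,0,0,0,-1],[0,0,0,0,0,0,-1]]'
python3 - <<'E'
from h import *
state();c=get_calibration('wrist');p,d=capture('wrist');np.savez('pics/w1.npz',p=p,d=d)
cv2.imwrite('pics/w1.png',p[:,:,::-1]);print(c)
print('proj mark',cv2.projectPoints(np.array([[612.9,164.4,20.]]),c['rvec'],c['tvec'],np.array([[c['fx'],0,c['cx']],[0,c['fy'],c['cy']],[0,0,1]]),None)[0].ravel())
E
```

```text
clock: 2.48
position: [616.2, 204.2, 310.8]
tcp_rot: [0.588, 0.809, -0.0, -0.001]
ft_force: [-1.5, 0.2, -0.4]
opening: 85.0
gripper_force: 0.0
t 2.475 pos [616.2 204.2 310.8] x ax [-0.308  0.952  0.001] y ax [ 0.952  0.308 -0.001] z ax [-0.001  0.001 -1.   ] q7 0.12 op 85.0
{'fx': 303.05567557465315, 'fy': 303.05567557465315, 'cx': 252.66753897205393, 'cy': 193.74049343868438, 'rvec': array([-2.80649409, -0.44349025, -0.06506198]), 'tvec': array([-648.01182192,  -58.60305567,  459.47480996])}
proj mark [243.00608087 179.33057272]
```

View pics/w1.png

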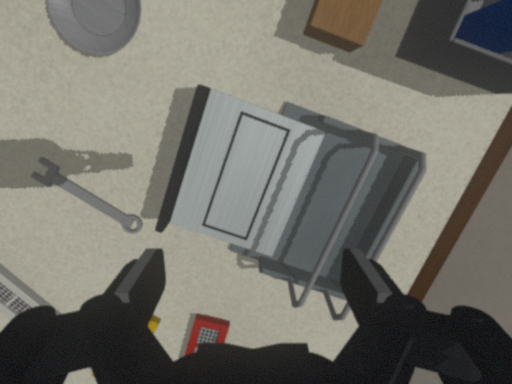

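The outline's inner corners are near (241,111), (292,129), (249,241) and (203,225). Now I refine the mark and carry on to the blue screen.

```bash
python3 -m creep '[[-0.975,-0.6,0,0,0,0,-1],[-0.975,-0.6,0,0,0,0,-1],[-0.975,-0.6,0,0,0,0,-1],[-0.975,-0.6,0,0,0,0,-1],[-0.975,-0.6,0,0,0,0,-1],[-0.975,-0.6,0.3,0,0,0,-1],[-0.975,-0.6,0.3,0,0,0,-1],[-0.975,-0.6,0.4,0,0,0,-1],[-0.975,-0.6,0.4,0,0,0,-1],[-0.975,-0.6,0.4,0,0,0,-1],[-0.975,-0.6,0.4,0,0,0,-1],[-0.975,-0.6,0.4,0,0,0,-1]]'
python3 -m creep '[[0,0,0,0,0,0,-1],[0,0,0,0,0,0,-1]]'
cat > look.py <<'E'
from h import *
import sys
def look(col,z=16):
    s=state();c=get_calibration('wrist');p,d=capture('wrist')
    np.savez('pics/last.npz',p=p,d=d);cv2.imwrite('pics/last.png',p[:,:,::-1])
    rm=R.from_quat(s['tcp_rot']).as_matrix()
    for r in rects(mask(p,col),c,z,1500):
        print(col,*r); w=np.r_[r[0],0]-np.r_[s['position'][:2],0]
        wd=r[2]-np.pi/2; ty=np.arctan2(rm[1,1],rm[0,1]); dy=(wd-ty+np.pi/2)%np.pi-np.pi/2
        print('  tool shift units',np.round((rm.T@w)[:2]/40,2),'tool z turn units',round(-dy/.1,2))
if __name__=='__main__': look(sys.argv[1],float(sys.argv[2]) if len(sys.argv)>2 else 16)
E
python3 look.py blue
python3 - <<'E'
from h import *
p=np.load('pics/w1.npz')['p'];c={'fx':303.05567557,'fy':303.05567557,'cx':252.667539,'cy':193.7404934,'rvec':np.array([-2.80649409,-.44349025,-.06506198]),'tvec':np.array([-648.01182192,-58.60305567,459.47480996])}
g=cv2.cvtColor(p,cv2.COLOR_RGB2GRAY)
for t in (90,105,120):
    for k in cv2.findContours((g>t).astype(np.uint8),cv2.RETR_LIST,cv2.CHAIN_APPROX_NONE)[0]:
        w=cast(k[:,0],c,20).astype(np.float32);r=cv2.minAreaRect(w)
        if 140<max(r[1])<200 and 50<min(r[1])<90: print(t,r,k[:,0].mean(0))
E
```

```text
clock: 4.03
position: [487.1, -330.0, 206.7]
tcp_rot: [0.587, 0.809, 0.001, 0.0]
ft_force: [0.8, -0.7, 0.6]
opening: 84.9
gripper_force: 0.0
clock: 4.28
position: [487.1, -328.7, 207.1]
tcp_rot: [0.588, 0.809, 0.001, -0.0]
ft_force: [0.1, 0.3, -0.7]
opening: 85.5
gripper_force: 0.0
t 4.275 pos [ 487.1 -328.7  207.1] x ax [-0.309  0.951  0.001] y ax [0.951 0.309 0.001] z ax [ 0.     0.002 -1.   ] q7 1.1 op 85.5
blue [ 466.2 -419.2] [ 60.1 168.6] 1.895 [213. 229.]
  tool shift units [-1.99 -1.2 ] tool z turn units -0.1
90 ((613.8450927734375, 164.67654418945312), (176.13743591308594, 67.93783569335938), 87.84732818603516) [244.62962963 175.47474747]
90 ((613.885009765625, 164.1424102783203), (183.85891723632812, 75.94200134277344), 87.92528533935547) [244.44444444 175.43809524]
105 ((613.806884765625, 164.76206970214844), (175.27491760253906, 66.86927032470703), 87.81201171875) [244.45423729 175.43389831]
105 ((613.6887817382812, 164.163818359375), (185.1395721435547, 77.00751495361328), 88.06926727294922) [244.54574132 175.47634069]
120 ((613.7295532226562, 164.8112335205078), (174.2362518310547, 65.7118911743164), 87.8832015991211) [244.57679181 175.4334471 ]
120 ((613.7885131835938, 164.26803588867188), (186.1128692626953, 77.76290893554688), 87.78520965576172) [244.534375 175.25    ]
```

```bash
python3 -m creep '[[-1,-0.6,0,0,0,-0.1,-1],[-0.99,-0.6,0.6,0,0,0,-1],[0,0,1,0,0,0,-1],[0,0,1,0,0,0,-1],[0,0,1,0,0,0,-1],[0,0,1,0,0,0,-1],[0,0,0.6,0,0,0,-1],[0,0,0,0,0,0,-1],[0,0,0,0,0,0,1],[0,0,0,0,0,0,1],[0,0,0,0,0,0,1],[0,0,0,0,0,0,1]]' 40
python3 -m creep '[[0,0,0,0,0,0,1],[0,0,0,0,0,0,1]]'
```

```text
clock: 5.82
position: [466.8, -421.4, 1.3]
tcp_rot: [0.584, 0.811, 0.0, 0.002]
ft_force: [0.7, 1.2, 7.7]
opening: 60.4
gripper_force: 44.4
clock: 6.08
position: [466.8, -421.4, 1.3]
tcp_rot: [0.584, 0.811, 0.0, 0.002]
ft_force: [1.3, 1.4, 7.3]
opening: 60.8
gripper_force: 44.4
```

```bash
python3 -m creep '[[0,0,-0.5,0,0,0,1],[0,0,-0.9,0,0,0.9,1],[0,0,-0.9,0,0,0.9,1],[0,0,-0.9,0,0,0.9,1],[0.7,0.15,-0.3,0,0,0.9,1],[0.9,0.2,0,0,0,0,1],[0.9,0.2,0,0,0,0,1],[0.9,0.2,0,0,0,0,1],[0.9,0.2,0,0,0,0,1],[0.9,0.2,0,0,0,0,1],[0.9,0.2,0,0,0,0,1],[0.9,0.2,0,0,0,0,1]]' 60
python3 -m creep '[[0.9,0.2,0,0,0,0,1],[0.9,0.2,0,0,0,0,1],[0.9,0.2,0,0,0,0,1],[0.9,0.2,0,0,0,0,1],[0.9,0.2,0,0,0,0,1],[0.9,0.2,0,0,0,0,1],[0.9,0.2,0,0,0,0,1],[0.7,0.15,0,0,0,0,1],[0,0,0,0,0,0,1],[0,0,0,0,0,0,1]]'
python3 look.py blue 130
```

```text
clock: 7.58
position: [535.8, -141.8, 140.5]
tcp_rot: [0.721, 0.693, 0.001, 0.0]
ft_force: [-0.1, 0.1, -1.0]
opening: 60.1
gripper_force: 67.5
clock: 8.82
position: [607.8, 133.3, 140.0]
tcp_rot: [0.721, 0.693, -0.0, 0.0]
ft_force: [0.8, -0.1, -1.1]
opening: 60.4
gripper_force: 67.4
t 8.825 pos [607.8 133.3 140. ] x ax [ 0.039  0.999 -0.001] y ax [ 0.999 -0.039  0.   ] z ax [ 0.    -0.001 -1.   ] q7 0.12 op 60.4
blue [607.4 138.6] [ 73.6 164.9] 1.528 [253. 214.]
  tool shift units [ 0.13 -0.02] tool z turn units 0.04
```

View pics/last.png

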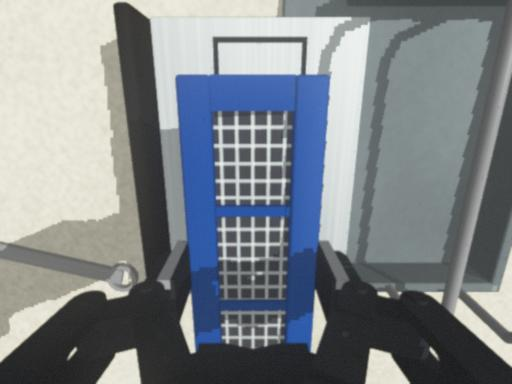

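The held blue spans columns 178-328 with its far edge at row 75. The outline's far end is at row 38, columns 214-306.

```bash
cat > held.py <<'E'
from h import *
import sys
def held(col,fresh=True,ref=1.3):
    s=state();c=get_calibration('wrist');p=capture('wrist')[0]
    rm=R.from_quat(s['tcp_rot']).as_matrix()
    m=mask(p,col);n,l,st,_=cv2.connectedComponentsWithStats(m);i=1+st[1:,4].argmax()
    k=max(cv2.findContours((l==i).astype(np.uint8),0,cv2.CHAIN_APPROX_NONE)[0],key=cv2.contourArea)[:,0]
    w=cast(k,c,s['position'][2]-ref+16)-s['position'][:2];t=w@rm[:2,:2]   # tool x,y
    far=np.percentile(t[t[:,0]>t[:,0].max()-6,0],60)
    b=t[(t[:,0]>30)&(t[:,0]<far-8)]; yl=np.median(b[b[:,1]<0,1]);yr=np.median(b[b[:,1]>0,1])
    print('far',far,'centre tool x',far-85,'y edges',yl,yr)
held(sys.argv[1],ref=float(sys.argv[2]))
E
python3 held.py blue 1.3
```

```text
t 8.875 pos [607.9 132.8 140. ] x ax [ 0.04   0.999 -0.001] y ax [ 0.999 -0.04   0.   ] z ax [ 0.    -0.001 -1.   ] q7 0.12 op 59.7
far 85.61139231919914 centre tool x 0.6113923191991404 y edges -31.09790826806907 29.55221805362496
```

```bash
python3 -m creep '[[0.5,0.1,0.3,0,0,0,1],[0.25,0.03,0.7,0,0,0,1],[0,0,0.9,0,0,0,1],[0,0,0.5,0,0,0,1],[0,0,0.25,0,0,0,1],[0,0,0.15,0,0,0,1],[0,0,0.1,0,0,0,1],[0,0,0.05,0,0,0,1],[0,0,0,0,0,0,1],[0,0,0,0,0,0,1]]'
```

```text
clock: 10.18
position: [614.7, 164.3, 21.7]
tcp_rot: [0.72, 0.694, 0.0, 0.0]
ft_force: [1.2, -0.8, -0.6]
opening: 59.8
gripper_force: 67.4
```

```bash
python3 -m creep '[[-0.03,-0.01,0,0,0,0,1],[0,0,0.03,0,0,0,1],[0,0,0.02,0,0,0,1],[0,0,0,0,0,0,1]]'
```

```text
clock: 10.68
position: [614.9, 163.1, 21.4]
tcp_rot: [0.72, 0.694, 0.001, 0.0]
ft_force: [-2.3, 0.0, 12.3]
opening: 60.1
gripper_force: 68.9
```

```bash
python3 -m creep '[[0,0,0,0,0,0,0.2],[0,0,0,0,0,0,-1],[0,0,0,0,0,0,-1],[0,0,0,0,0,0,-1],[0,0,-0.5,0,0,0,-1],[0,0,-1,0,0,0,-1],[-0.6,0,-1,0,0,0,-1],[-0.8,0,-1,0,0,0,-1],[-0.6,0,-1,0,0,0,-1],[0,0,0,0,0,0,-1],[0,0,0,0,0,0,-1]]'
python3 look.py blue 36
```

```text
clock: 12.05
position: [610.6, 83.9, 199.7]
tcp_rot: [0.72, 0.694, 0.0, -0.0]
ft_force: [0.0, 0.5, -0.7]
opening: 85.4
gripper_force: 0.0
t 12.05 pos [610.6  83.9 199.7] x ax [0.038 0.999 0.001] y ax [ 0.999 -0.038  0.   ] z ax [ 0.     0.001 -1.   ] q7 0.16 op 85.4
blue [613.7 162.2] [ 61. 164.] 1.538 [254.  87.]
  tool shift units [1.96 0.  ] tool z turn units -0.05
```

View pics/last.png

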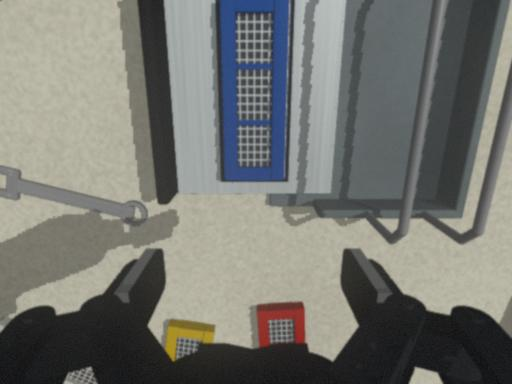

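Blue sits evenly in the outline, with its near end at row 181 and columns 219-291. On to yellow.

```bash
python3 -m creep '[[-0.92,-0.31,0,0,0,0,-1],[-0.92,-0.31,0,0,0,0,-1],[-0.92,-0.31,0,0,0,0,-1],[-0.92,-0.31,0,0,0,0,-1],[-0.92,-0.31,0,0,0,0,-1],[-0.92,-0.31,0,0,0,0,-1],[-0.92,-0.31,0,0,0,0,-1],[-0.92,-0.31,0,0,0,0,-1],[0,0,0,0,0,0.83,-1],[0,0,0,0,0,0.83,-1],[0,0,0,0,0,0,-1],[0,0,0,0,0,0,-1]]'
python3 look.py yellow 16
```

```text
clock: 13.6
position: [500.6, -206.5, 198.7]
tcp_rot: [0.775, 0.632, -0.0, -0.001]
ft_force: [-0.2, 0.0, -0.3]
opening: 85.1
gripper_force: 0.0
t 13.6 pos [ 500.6 -206.5  198.7] x ax [0.2  0.98 0.  ] y ax [ 0.98  -0.2   -0.001] z ax [-0.001  0.    -1.   ] q7 0.56 op 85.1
yellow [ 206.4 -316.9] [ 60.1 106.9] 0.183 [ 44. 293.]
  tool shift units [-4.18 -6.65] tool z turn units 11.86
yellow [ 502.7 -207.9] [ 60.9 168.3] 1.362 [256. 165.]
  tool shift units [-0.02  0.06] tool z turn units 0.07
```

```bash
python3 -m creep '[[-0.03,0.05,1,0,0,0.07,-1],[0,0,1,0,0,0,-1],[0,0,1,0,0,0,-1],[0,0,1,0,0,0,-1],[0,0,0.6,0,0,0,-1],[0,0,0.33,0,0,0,-1],[0,0,0,0,0,0,-1],[0,0,0,0,0,0,1],[0,0,0,0,0,0,1],[0,0,0,0,0,0,1],[0,0,0,0,0,0,1],[0,0,0,0,0,0,1]]' 60
python3 -m creep '[[0,0,0,0,0,0,1],[0,0,0,0,0,0,1]]'
```

```text
clock: 15.15
position: [503.2, -209.2, 3.8]
tcp_rot: [0.778, 0.629, 0.001, 0.001]
ft_force: [-0.5, 0.2, 5.5]
opening: 60.3
gripper_force: 64.8
clock: 15.4
position: [503.2, -209.3, 3.8]
tcp_rot: [0.778, 0.629, 0.001, 0.001]
ft_force: [-0.1, 0.5, 6.2]
opening: 60.0
gripper_force: 64.8
```

```bash
python3 -m creep '[[0,0,-0.5,0,0,0,1],[0,0,-0.9,0,0,-0.88,1],[0,0,-1,0,0,-0.88,1],[0.4,0.1,-1,0,0,0,1],[0.96,0.25,0,0,0,0,1],[0.96,0.25,0,0,0,0,1],[0.96,0.25,0,0,0,0,1],[0.96,0.25,0,0,0,0,1],[0.96,0.25,0,0,0,0,1],[0.96,0.25,0,0,0,0,1],[0.96,0.25,0,0,0,0,1],[0.96,0.25,0,0,0,0,1]]'
python3 -m creep '[[0.5,0.15,0,0,0,0,1],[0,0,0,0,0,0,1],[0,0,0,0,0,0,1]]'
python3 held.py yellow 3.8
```

```text
clock: 16.9
position: [597.7, 112.7, 138.8]
tcp_rot: [0.719, 0.695, 0.0, 0.0]
ft_force: [0.2, -0.0, -2.5]
opening: 60.0
gripper_force: 66.0
clock: 17.27
position: [603.8, 128.3, 138.3]
tcp_rot: [0.72, 0.694, -0.001, 0.0]
ft_force: [-0.1, -0.6, -2.6]
opening: 59.8
gripper_force: 66.0
t 17.275 pos [603.8 128.3 138.3] x ax [ 0.038  0.999 -0.002] y ax [ 0.999 -0.038 -0.   ] z ax [-0.    -0.002 -1.   ] q7 0.15 op 59.8
far 85.84070470388585 centre tool x 0.840704703885848 y edges -31.1689560696775 29.83792538051663
```

```bash
python3 -m creep '[[0.6,0.14,0.2,0,0,0,1],[0.27,0.1,0.6,0,0,0,1],[0,0,0.8,0,0,0,1],[0,0,0.5,0,0,0,1],[0,0,0.2,0,0,0,1],[0,0,0.06,0,0,0,1],[0,0,0,0,0,0,1],[0,0,0,0,0,0,1]]'
```

```text
clock: 18.32
position: [615.7, 165.5, 44.6]
tcp_rot: [0.719, 0.695, 0.001, 0.0]
ft_force: [1.2, -0.4, -1.4]
opening: 60.2
gripper_force: 66.0
```

```bash
python3 -m creep '[[-0.065,-0.02,0,0,0,0,1],[0,0,0.05,0,0,0,1],[0,0,0.03,0,0,0,1],[0,0,0.02,0,0,0,1],[0,0,0,0,0,0,1]]'
```

```text
clock: 18.95
position: [614.1, 162.9, 39.9]
tcp_rot: [0.719, 0.695, -0.0, -0.0]
ft_force: [-1.4, 0.5, 2.1]
opening: 59.9
gripper_force: 66.3
```

```bash
python3 -m creep '[[0,0,0.02,0,0,0,1],[0,0,0,0,0,0,0.2],[0,0,0,0,0,0,-1],[0,0,0,0,0,0,-1],[0,0,0,0,0,0,-1],[0,0,-0.5,0,0,0,-1],[0,0,-1,0,0,0,-1],[0,0,-1,0,0,0,-1],[0,0,-1,0,0,0,-1],[-0.2,0,-1,0,0,0,-1],[0,0,0,0,0,0,-1],[0,0,0,0,0,0,-1]]'
python3 look.py yellow 52
python3 - <<'E'
from h import *
c=get_calibration('wrist');p=np.load('pics/last.npz')['p']
for r in rects(mask(p,'blue'),c,36,50): print('blue',*r)
cv2.imwrite('pics/stack2.png',cv2.resize(p[0:300,150:450,::-1],None,fx=2,fy=2))
E
```

```text
clock: 20.45
position: [613.6, 155.1, 219.4]
tcp_rot: [0.719, 0.695, 0.0, -0.0]
ft_force: [-1.0, 0.0, -0.2]
opening: 85.4
gripper_force: 0.0
t 20.45 pos [613.6 155.1 219.4] x ax [0.035 0.999 0.001] y ax [ 0.999 -0.035  0.   ] z ax [ 0.     0.001 -1.   ] q7 0.06 op 85.4
yellow [614.  164.2] [ 62.7 167.5] 1.536 [253. 158.]
  tool shift units [0.23 0.  ] tool z turn units -0.0
```

View pics/stack2.png

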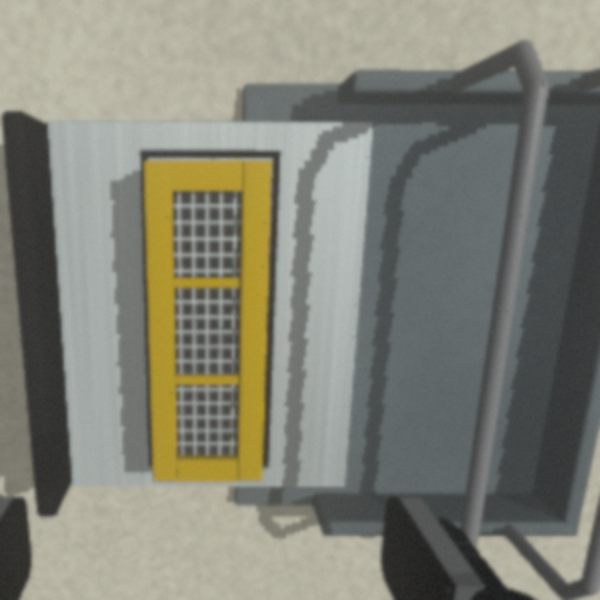

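Yellow covers blue squarely at (614.0,164.2), rows 158-480 in the crop, with no blue showing. Red is next.

```bash
python3 -m creep '[[-0.94,0.1,0,0,0,0,-1],[-0.94,0.1,0,0,0,0,-1],[-0.94,0.1,0,0,0,0,-1],[-0.94,0.1,0,0,0,0,-1],[-0.94,0.1,0,0,0,0,-1],[-0.94,0.1,0,0,0,0,-1],[-0.94,0.1,0.1,0,0,0,-1],[-0.94,0.1,0.2,0,0,0,-1],[-0.94,0.1,0.2,0,0,-0.33,-1],[0,0,0,0,0,0,-1],[0,0,0,0,0,0,-1]]'
python3 look.py red 16
```

```text
clock: 21.88
position: [637.7, -183.4, 197.8]
tcp_rot: [0.708, 0.706, -0.0, -0.001]
ft_force: [0.6, 1.3, 0.4]
opening: 85.5
gripper_force: 0.0
t 21.875 pos [ 637.7 -183.4  197.8] x ax [0.002 1.    0.002] y ax [ 1.    -0.002 -0.002] z ax [-0.002  0.002 -1.   ] q7 0.59 op 85.5
red [ 640.5 -184.1] [ 59.  167.5] 1.599 [256. 165.]
  tool shift units [-0.02  0.07] tool z turn units -0.3
```

```bash
python3 -m creep '[[0,0.06,1,0,0,-0.2,-1],[0,0,1,0,0,0,-1],[0,0,1,0,0,0,-1],[0,0,1,0,0,0,-1],[0,0,0.6,0,0,0,-1],[0,0,0.28,0,0,0,-1],[0,0,0,0,0,0,-1],[0,0,0,0,0,0,1],[0,0,0,0,0,0,1],[0,0,0,0,0,0,1],[0,0,0,0,0,0,1],[0,0,0,0,0,0,1]]' 60
python3 -m creep '[[0,0,0,0,0,0,1],[0,0,0,0,0,0,1]]'
```

```text
clock: 23.42
position: [641.7, -184.9, 5.8]
tcp_rot: [0.701, 0.713, 0.001, 0.001]
ft_force: [-0.7, 0.8, 6.1]
opening: 59.9
gripper_force: 64.6
clock: 23.68
position: [641.7, -184.9, 5.8]
tcp_rot: [0.701, 0.713, 0.001, 0.001]
ft_force: [-1.6, 0.1, 5.9]
opening: 59.9
gripper_force: 64.6
```

```bash
python3 -m creep '[[0,0,-0.5,0,0,0,1],[0,0,-1,0,0,0.52,1],[0,0,-1,0,0,0,1],[0.4,-0.1,-1,0,0,0,1],[0.95,-0.15,0,0,0,0,1],[0.95,-0.15,0,0,0,0,1],[0.95,-0.15,0,0,0,0,1],[0.95,-0.15,0,0,0,0,1],[0.95,-0.15,0,0,0,0,1],[0.95,-0.15,0,0,0,0,1],[0.95,-0.15,0,0,0,0,1],[0.7,-0.07,0,0,0,0,1]]'
python3 -m creep '[[0,0,0,0,0,0,1],[0,0,0,0,0,0,1],[0,0,0,0,0,0,1]]'
python3 held.py red 5.8
```

```text
clock: 25.18
position: [601.8, 129.2, 145.0]
tcp_rot: [0.718, 0.696, 0.001, -0.0]
ft_force: [-0.9, 0.1, -2.3]
opening: 59.4
gripper_force: 65.5
clock: 25.55
position: [602.5, 125.0, 144.3]
tcp_rot: [0.72, 0.694, -0.0, 0.0]
ft_force: [-0.3, -0.6, -1.4]
opening: 59.3
gripper_force: 65.5
t 25.55 pos [602.5 125.  144.3] x ax [ 0.036  0.999 -0.001] y ax [ 0.999 -0.036  0.001] z ax [ 0.001 -0.001 -1.   ] q7 0.18 op 59.3
far 85.19782849823514 centre tool x 0.1978284982351397 y edges -31.463369321392378 29.146576078644827
```

```bash
python3 -m creep '[[0.6,0.14,0.1,0,0,0,1],[0.31,0.11,0.5,0,0,0,1],[0,0,0.7,0,0,0,1],[0,0,0.4,0,0,0,1],[0,0,0.2,0,0,0,1],[0,0,0.1,0,0,0,1],[0,0,0,0,0,0,1],[0,0,0,0,0,0,1]]'
```

```text
clock: 26.6
position: [614.0, 162.9, 64.5]
tcp_rot: [0.719, 0.695, 0.001, 0.0]
ft_force: [1.0, 0.0, -0.7]
opening: 59.5
gripper_force: 65.4
```

```bash
python3 -m creep '[[0.015,0.015,0.07,0,0,0,1],[0,0,0.05,0,0,0,1],[0,0,0.03,0,0,0,1],[0,0,0.02,0,0,0,1],[0,0,0,0,0,0,1]]'
```

```text
clock: 27.22
position: [614.1, 163.5, 57.8]
tcp_rot: [0.719, 0.695, 0.0, -0.0]
ft_force: [-1.8, -1.1, 4.6]
opening: 59.6
gripper_force: 66.2
```

```bash
python3 -m creep '[[0,0,0,0,0,0,0.2],[0,0,0,0,0,0,-1],[0,0,0,0,0,0,-1],[0,0,0,0,0,0,-1],[0,0,-0.5,0,0,0,-1],[0,0,-1,0,0,0,-1],[0,0,-1,0,0,0,-1],[0,0,-1,0,0,0,-1],[-0.2,0,-1,0,0,0,-1],[0,0,0,0,0,0,-1],[0,0,0,0,0,0,-1]]'
python3 look.py red 68
python3 - <<'E'
from h import *
p=np.load('pics/last.npz')['p']
c=get_calibration('wrist')
for r in rects(mask(p,'yellow'),c,52,30): print('yellow',*r)
cv2.imwrite('pics/stack3.png',cv2.resize(p[0:300,150:450,::-1],None,fx=2,fy=2))
E
```

```text
clock: 28.6
position: [613.5, 155.7, 237.4]
tcp_rot: [0.719, 0.695, 0.0, -0.0]
ft_force: [-0.2, 0.1, 0.1]
opening: 85.1
gripper_force: 0.0
t 28.6 pos [613.5 155.7 237.4] x ax [0.034 0.999 0.001] y ax [ 0.999 -0.034  0.   ] z ax [ 0.     0.001 -1.   ] q7 0.06 op 85.1
red [613.8 164.4] [ 60.9 168.7] 1.546 [253. 158.]
  tool shift units [0.22 0.  ] tool z turn units -0.09
```

View pics/stack3.png

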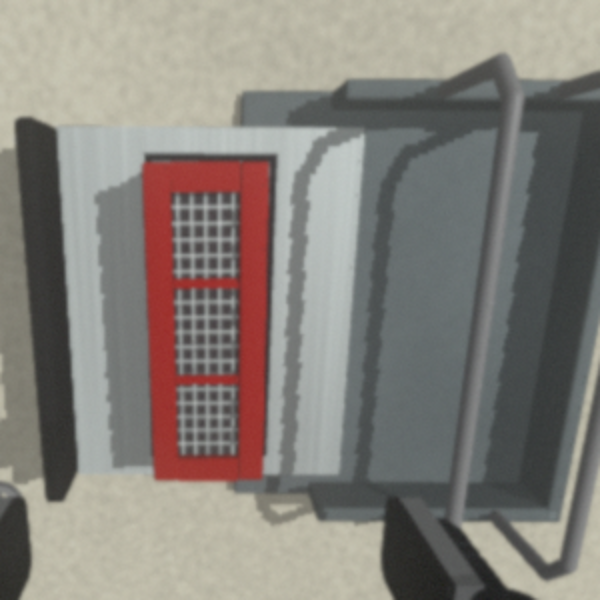

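Red is flush on the pile at (613.8,164.4), with no yellow visible. Now I shut the fingers and go down on the robot side of the lip.

```bash
python3 -m creep '[[0.06,-0.9,0,0,0,0,1],[0.06,-0.9,0,0,0,0,1],[0.05,-0.9,0,0,0,0,1],[0.05,-0.9,0,0,0,0,1],[0,0,0.8,0,0,0,1],[0,0,1,0,0,0,1],[0,0,1,0,0,0,1],[0,0,1,0,0,0,1],[0,0,0.8,0,0,0,1],[0,0,0.3,0,0,0,1],[0,0,0,0,0,0,1],[0,0,0,0,0,0,1]]' 60
```

```text
clock: 30.15
position: [470.8, 169.3, 41.8]
tcp_rot: [0.719, 0.695, 0.001, 0.0]
ft_force: [0.6, 0.5, 0.2]
opening: 0.2
gripper_force: 0.0
```

```bash
python3 -m creep '[[0,0.2,0,0,0,0,1],[0,0.2,0,0,0,0,1],[0,0.1,0,0,0,0,1],[0,0.1,0,0,0,0,1],[0,0.1,0,0,0,0,1],[0,0.1,0,0,0,0,1],[0,0.1,0,0,0,0,1],[0,0.1,0,0,0,0,1],[0,0.1,0,0,0,0,1]]'
```

```text
clock: 31.28
position: [513.3, 167.6, 40.7]
tcp_rot: [0.719, 0.695, -0.001, -0.001]
ft_force: [-3.3, -0.8, 1.4]
opening: 0.2
gripper_force: 1.6
```

```bash
python3 -m creep '[[0,0.15,0,0,0,0,1],[0,0.2,0,0,0,0,1],[0,0.25,0,0,0,0,1],[0,0.25,0,0,0,0,1],[0,0.25,0,0,0,0,1],[0,0.25,0,0,0,0,1],[0,0.25,0,0,0,0,1],[0,0.25,0,0,0,0,1],[0,0.25,0,0,0,0,1],[0,0.2,0,0,0,0,1],[0,0.12,0,0,0,0,1],[0,0.1,0,0,0,0,1]]'
```

```text
clock: 32.78
position: [615.1, 164.0, 40.9]
tcp_rot: [0.719, 0.695, -0.0, 0.0]
ft_force: [-3.4, -2.5, 0.5]
opening: 0.6
gripper_force: 1.6
```

```bash
python3 -m creep '[[0,0.1,0,0,0,0,1],[0,0.1,0,0,0,0,1],[0,0.08,0,0,0,0,1],[0,0.06,0,0,0,0,1],[0,0.05,0,0,0,0,1]]'
```

```text
clock: 33.4
position: [622.8, 163.8, 40.8]
tcp_rot: [0.719, 0.695, -0.005, -0.006]
ft_force: [-22.5, -2.6, 18.3]
opening: -0.5
gripper_force: 11.7
```

```bash
python3 -m creep '[[0,-0.2,0,0,0,0,1],[0,-0.5,0,0,0,0,1],[0,-0.9,0,0,0,0,1],[0,-0.9,0,0,0,0,1],[0,-0.9,0,0,0,0,1],[0,-0.5,-1,0,0,0,1],[0,0,-1,0,0,0,1],[0,0,-1,0,0,0,1],[-1,0,-0.5,0,0,0,1],[-1,0,0,0,0,0,1],[-1,0,0,0,0,0,1],[0,0,0,0,0,0,1]]'
python3 - <<'E'
from h import *
c=get_calibration('top');p=capture('top')[0]
for r in rects(mask(p,'red'),c,68): print(*r)
cv2.imwrite('pics/t2.png',cv2.resize(p[75:205,150:270,::-1],None,fx=4.5,fy=4.5,interpolation=cv2.INTER_CUBIC))
h=cv2.cvtColor(p,cv2.COLOR_RGB2GRAY)
print(h[100:200,190].tolist(),h[100:200,225].tolist())
state()
E
```

```text
clock: 34.9
position: [472.8, 46.4, 182.2]
tcp_rot: [0.721, 0.693, 0.002, 0.002]
ft_force: [1.1, 0.5, -0.9]
opening: -0.3
gripper_force: 0.0
[720.  158.3] [ 46.4 168.4] 1.544 [205. 126.]
[79, 101, 135, 177, 180, 178, 177, 178, 179, 179, 172, 139, 82, 91, 97, 75, 98, 137, 126, 142, 119, 126, 115, 118, 100, 110, 105, 85, 76, 63, 47, 49, 61, 45, 47, 51, 74, 99, 101, 103, 102, 102, 103, 102, 103, 110, 128, 114, 57, 32, 31, 55, 71, 44, 37, 59, 77, 105, 110, 109, 108, 110, 110, 109, 109, 108, 110, 131, 162, 164, 163, 167, 169, 167, 164, 159, 146, 125, 109, 106, 107, 107, 109, 110, 110, 110, 111, 112, 110, 111, 110, 110, 112, 111, 110, 109, 105, 92, 63, 57] [58, 78, 99, 128, 171, 173, 171, 170, 168, 169, 168, 154, 102, 72, 94, 100, 75, 84, 106, 107, 123, 110, 124, 116, 124, 114, 122, 91, 80, 78, 69, 47, 56, 60, 47, 46, 50, 75, 98, 101, 102, 103, 101, 102, 106, 110, 112, 113, 116, 117, 119, 120, 119, 111, 107, 106, 108, 107, 105, 106, 106, 106, 103, 103, 104, 102, 100, 100, 99, 98, 97, 95, 94, 95, 94, 91, 91, 89, 88, 87, 85, 86, 82, 82, 81, 80, 79, 78, 75, 74, 72, 70, 69, 67, 64, 64, 63, 64, 63, 61]
t 34.95 pos [472.5  48.5 181.9] x ax [0.037 0.999 0.001] y ax [ 0.999 -0.037  0.004] z ax [ 0.004  0.001 -1.   ] q7 0.3 op 0.1
```

View pics/t2.png

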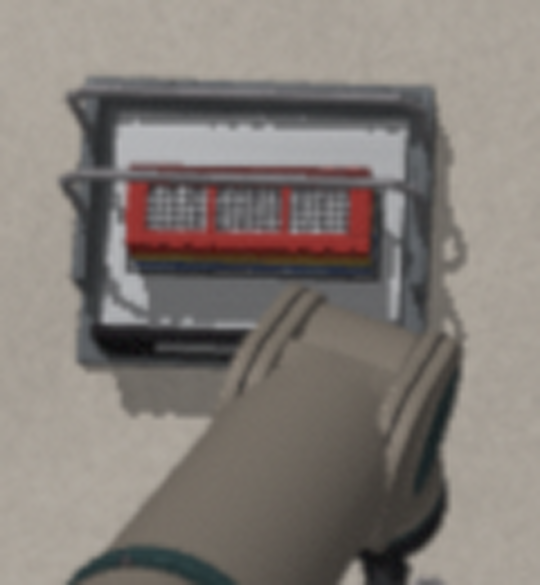

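The crop shows the pile square under the front hoop at rows 178-190, with the lip at row 340. To confirm the tray is fully home I check the hoop and dock geometry.

Run:
```python
from h import *
c=get_calibration('top');f=lambda x,y:[(x+.5)/4.5-.5+150,(y+.5)/4.5-.5+75]
for n,a,z in [('front hoop',f(250,182),120),('rear hoop',f(250,101),120),('red near edge mid',f(250,249),68),('red far edge',f(250,167),68),('tray far edge?',f(250,124),20),('lip top front',f(150,355),60)]: print(n,cast(a,c,z))
# initial frame: hoop & dock front
g=lambda x,y:[(x+.5)/5-.5+155,(y+.5)/5-.5+85]
for n,a in [('hoop0 init',g(250,148)),('hoop60 init',g(250,58))]: print(n,cast(a,c,120))
p=capture('side')[0];cv2.imwrite('pics/s2.png',cv2.resize(p[110:200,200:330,::-1],None,fx=6,fy=6,interpolation=cv2.INTER_CUBIC))
```

```text
front hoop [[728.72665162 150.75310291]]
rear hoop [[786.28753923 152.16127395]]
red near edge mid [[699.18396011 156.65346171]]
red far edge [[758.88993621 158.11411026]]
tray far edge? [[809.67073287 165.47003634]]
lip top front [[625.74579332 224.99017425]]
hoop0 init [[731.45117635 152.53511468]]
hoop60 init [[789.05463607 153.95715418]]
```

View pics/s2.png

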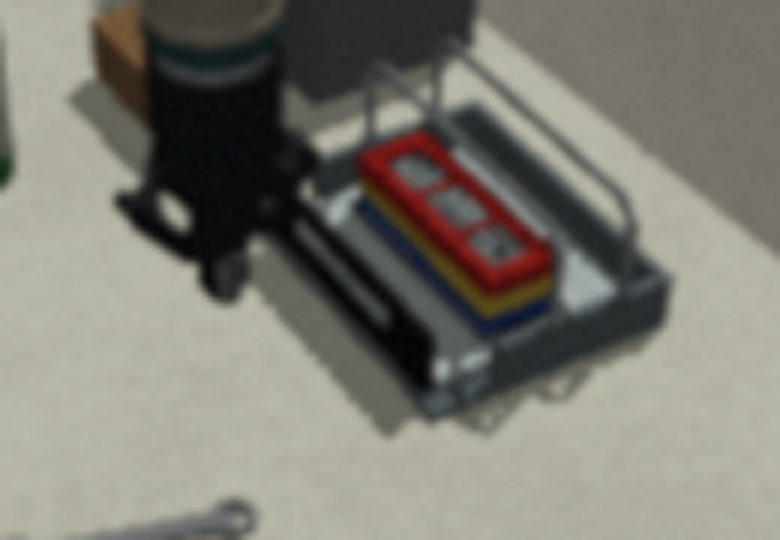

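The side view shows the three screens flush in the home tray, with the pile corner at about (520,290). The pile centre at x≈729 matches the front hoop at 729-731, and the rigid stop was felt at 22 N. The gripper is clear.

```bash
python3 -c "
from workcell import ticket
print(ticket.finish_job())"
```

```text
the job is handed in; nothing more can be done
None
```

The blue, yellow and red screens are stacked flush on the tray, the tray is pushed home to its stop, and the job is handed in at about 35 s of the 72 s limit; the hand-in gave no verdict.

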